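# Put the drying tins away in the vacuum desiccator

### The job

Put every drying tin on the bench away in the vacuum desiccator: first turn the tap knob under the shelf from pump fully round to vent, and only then lift off the lid and lay it on the bench, dome up. Stand all the tins upright on the plate inside, put the lid back square on its flange with the tap still on vent, and last turn the tap fully back to pump. Leave everything else on the bench where it is.

Things in the scene. Friction and masses are not known exactly. Their poses are not given: they have to be found in the camera images.
- chamber_floor (a point): middle of the perforated white plate inside the vacuum desiccator, on the plate's upper face, where the tins are to stand; the plate lies 98 mm above the bench and 22 mm below the rim. The desiccator is a round white pot, 190 mm across inside, fixed to the bench, so it takes four tins in a ring about 55 mm out from this point
- chamber_rim (a point): centre of the desiccator's mouth, level with the top of its flange (120 mm above the bench); flange 190 mm inside, 236 mm outside diameter. z up
- tap_axis (a point): on the vertical turning axis of the tap knob, at the mid-height of its handle bar (130 mm above the bench). The round black hub (44 mm across) hangs from the underside of the white riser shelf at the right of the desiccator, 12 mm in from the shelf's long front edge, the edge that faces the desiccator; shelf underside 165 mm, top 181 mm above the bench; goods to 213 mm stand along its back, more than 100 mm from that edge
- tap_handle (a point): point on the tap's handle, 90 mm out from tap_axis, at the middle of the bar. The black bar reaches out level from the hub to 120 mm from the axis, 14 mm wide and 20 mm high, and sticks out past the shelf's edge through its whole swing, so it can be pinched or pushed from above
- tap (a joint): angle of the tap knob, rad, growing counter-clockwise seen from above. 0 = PUMP, at its stop: the handle points out from the shelf edge and slantwise (45 degrees) away from the robot. 1.571 = VENT, at its other stop: slantwise (45 degrees) towards the robot. It starts at or near PUMP. Friction only (about 2 N at tap_handle), it stays where it is left
- lid_base (a point): centre of the underside of the desiccator's loose lid, a clear dome with a white flange 236 mm across, 121 mm high with its knob, hollow (62 mm clear above the flange, so tins may stand above the rim), 0.5 kg. z up when upright. At the start it sits on the desiccator. The bench round x 0.44, y 0.405 (left of the tins) is always free for it.
- lid_knob (a point): centre of the black round knob on top of the lid, 32 mm across, 27 mm high; 107 mm above lid_base. There is nothing around the knob, so it can be gripped from above
- tin1_center (a point): centre (half-way up) of a closed drying tin: flat round aluminium tin with a dark steel lid, standing lid up, 60 mm across, 45 mm tall, about 0.14 kg. z along its axis, up. Only 2 to 4 of the four tins are there, standing on the bench at the left of the desiccator
- tin2_center (a point): centre (half-way up) of a closed drying tin: flat round aluminium tin with a dark steel lid, standing lid up, 60 mm across, 45 mm tall, about 0.14 kg. z along its axis, up. Only 2 to 4 of the four tins are there, standing on the bench at the left of the desiccator
- tin3_center (a point): centre (half-way up) of a closed drying tin: flat round aluminium tin with a dark steel lid, standing lid up, 60 mm across, 45 mm tall, about 0.14 kg. z along its axis, up. Only 2 to 4 of the four tins are there, standing on the bench at the left of the desiccator
- tin4_center (a point): centre (half-way up) of a closed drying tin: flat round aluminium tin with a dark steel lid, standing lid up, 60 mm across, 45 mm tall, about 0.14 kg. z along its axis, up. Only 2 to 4 of the four tins are there, standing on the bench at the left of the desiccator
- tip_box: bystander, to be left where it is: pipette-tip box, grey with clear cover, 120 x 85 x 68 mm, beyond the desiccator; origin in the middle of its underside
- bottle: bystander, to be left where it is: white squeeze bottle, 54 mm across, 125 mm tall, left of the tins (further out on that side stand a fixed sharps pot, 107 mm tall, near x 0.81, y 0.34, and a fixed cassette rack, 105 mm tall, near x 0.67, y 0.53); origin in the middle of its underside
- slide_box: bystander, to be left where it is: grey slide box, 87 x 47 x 32 mm, beyond the desiccator; origin in the middle of its underside
Things that resemble listed ones, but are neither listed nor needed, are in the scene too. Leave any yellow look-alike of the part that bears tin1_center alone.

How it is judged:
By the outcome, as a careful person would: the job done as asked, in the order asked, and still so for the second after the job is handed in, with the robot touching nothing.
Of tin1, tin2, tin3, tin4 only 2 to 4 are there at a start; the rules pass over those that are not, and their reading is None.
At some moment in a run one of tin1, tin2, tin3, tin4 may be knocked a few centimetres aside while the robot is not near it.
It also fails if it takes over 210 s, if anything falls off the work surface, if the arm or the gripper's body presses on something with over 40 N, if the wrist force passes 120 N, or if a joint passes its speed limit or range.

### The arm

A 6-joint arm with a two-finger parallel gripper is mounted at the origin on the work surface. World frame = base frame: x ahead of the robot, y to its left, z up, the work surface at z = 0. Lengths are in m, angles in rad, forces in N, time in s.
With the tool pointing down it reaches from about 0.375 to 0.975 m from the base axis. Payload 3.8 kg.
Tool frame: the origin (TCP) lies at the very end of the fingers, on their centre line; the grasp point (between the pads) lies 19 mm behind it; z points along the fingers, y is the line along which they close (so a half turn about z gives the same grasp; the last joint's range is limited). The gripper opens to 85 mm and grips with 20 to 120 N. Pads are 22 mm wide; open, the fingers measure 114 mm over their backs; the gripper's body (76 mm by 85 mm) begins 54 mm behind the grasp point. The pads swing forward as they close: fully open they stand 13 mm farther back than shut.
Start: joints at [-1.212, 0.264, 1.604, -0, 1.274, -0.037], TCP at [0.26, -0.623, 0.231] pointing down, gripper open.
Joint ranges: [-2.63, 2.63], [-0.94, 2.18], [0.31, 2.57], [-1.31, 4.45], [0, 2.66], [-2.55, 2.55]. Speed limits (rad/s): [2.57, 2.57, 3.14, 3.14, 3.14, 3.14].

### API

Orientations are given as a rotation vector (axis times angle).
In Python, from workcell import monitor, viewer, job gives the robot as it stands. The module is installed in compiled form; this text tells all that it offers.
- The arm moves only by the tool step_arm, never from a script. Its argument "series" is one flat list of numbers, 4 for each row, row after row: the shift along the tool's x, y, z in m, then the turn about the tool's z in rad. A call has 1 to 8 rows; each row is the pose to reach, as a shift and turn from the pose commanded when the call began, along the tool's axes at that moment; what a row does not reach only later rows make up. A row lasts 1/8 s, in which the tool goes at most 62.5 mm and 10.7 degrees, less where a joint would pass 70% of its speed; a pose out of reach is approached as far as the arm can. A call with a gripper value outside its range is refused whole. "gripper" is the opening, from 0 (shut) to 1 (fully open), set as the call begins (left out, the last holds). The fingers move at their own pace and stop on an object; "newtons" is the grip in N (left out, the last holds). Time passes only in rows, so rows that repeat a pose let the fingers close. It gives the time, the measured TCP pose, the force, the opening and the grip force at its end, in the units of the state.
- monitor.read_state(): the state, without advancing time (a new reading comes with each control period).
- viewer.read_camera(name): name is "scene" or "top"; returns a dict with "image" (480x640x3 uint8, red, green, blue), "intrinsics" (3x3 intrinsics, pixels), "distortion" ([k1, k2, p1, p2, k3] as OpenCV has them; the pictures are not rectified), "T" (4x4, takes a point from camera to world coordinates). Camera axes: x right, y up, looking along -z (the intrinsics and any distortion apply to the point x, -y, -z); pixel columns grow to the right and rows downward; lengths in m; the calibration is good to about 2 mm. A picture is of the moment at which its call begins. There is no depth.
- job.finish_job(): hands the job in; it is judged then, once.
Trained networks look in a picture, given as the dict that the camera call returned (one of the last four; its "shot" number tells which), for a name from the list of things; names that differ only in an ending like _2 or _b are one class to them, and where a whole thing is asked for, a point or a joint stands for the part that bears it (a point fixed in the world has none). Each returns a list of dicts, best first, with "score" (0 to 1); they miss things now and then, are a little off and sometimes report something else, mostly with a low value. They report only what shows in the picture. A call takes as long as a camera call. They do not tell look-alikes from the thing itself.
- viewer.boxes_of(picture, label): "extent" ([centre column, centre row, width, height] in pixels, round what is visible of it).
- viewer.spot_point(picture, label): "point" ([column, row] in pixels: a listed point, or the origin of a listed thing).
The state is a dict: "time": time; "q": joint angles; "joint_vel": joint speeds; "joint_torque": joint torques, N m; "tool_pos": TCP position; "tcp_rot": TCP orientation; "wrist_force": force on the tool from outside, world axes, zero at the start; "torque": the same for the moment, N m; "width": opening from 0.0 (shut) to 1.0 (fully open); "grip_force": force on a finger pad.
Only numpy, scipy, OpenCV 4.12 (cv2) and the standard library are available. Lean on these libraries where they do the work, as an engineer would, in place of code of your own. Each camera call takes 0.05 s, during which the arm holds its last target. There are 200 camera calls.

## Working session

There is one attempt and no reset: what is moved stays moved. The work goes in short steps, Python scripts to look and compute and a tool call to move; the robot and the scene stay as the last step left them, time stands still between calls to the robot, and variables do not carry over. Pictures are saved under pics/ and viewed, at most 14 in all, crops included, and the job is handed in when it is done.

Besides the shell and the picture viewer there is one more tool, called after "Call:" as name(argument=value, ...), one argument or row to a line, values as JSON. step_arm: Moves the arm, as the interface text tells. Its arguments: {"type":"object","properties":{"series":{"type":"array"},"gripper":{"type":"number"},"newtons":{"type":"number"}},"required":["series"]}

```bash
mkdir -p pics; cat > h.py <<'E'
import numpy as np, cv2
from scipy.spatial.transform import Rotation as R
from workcell import monitor, viewer, job
def ray(p,uv):
    K=np.array(p["intrinsics"],float);D=np.array(p["distortion"],float)
    n=cv2.undistortPoints(np.array([[uv]],float),K,D)[0,0]
    T=np.array(p["T"]);d=T[:3,:3]@np.array([n[0],-n[1],-1.]);return T[:3,3],d/np.linalg.norm(d)
def atz(p,uv,z):
    o,d=ray(p,uv);return o+d*(z-o[2])/d[2]
def pix(p,X):
    T=np.array(p["T"]);c=T[:3,:3].T@(np.array(X,float)-T[:3,3])
    return cv2.projectPoints(np.array([[c[0],-c[1],-c[2]]]),np.zeros(3),np.zeros(3),np.array(p["intrinsics"],float),np.array(p["distortion"],float))[0][0,0]
def tri(rs):
    A=0;b=0
    for o,d in rs:
        M=np.eye(3)-np.outer(d,d);A=A+M;b=b+M@o
    return np.linalg.solve(A,b)
def shot(n,f=None):
    p=viewer.read_camera(n)
    if f: cv2.imwrite("pics/"+f,cv2.cvtColor(np.array(p["image"]),cv2.COLOR_RGB2BGR))
    return p
E
python3 - <<'E'
from h import *
np.set_printoptions(precision=4,suppress=True)
Z=dict(chamber_floor=.098,chamber_rim=.12,tap_axis=.13,tap_handle=.13,lid_base=.12,lid_knob=.227,tin1_center=.0225,bottle=0,tip_box=0,slide_box=0)
for c in("scene","top"):
    p=shot(c,c+"0.png");print(c,np.array(p["T"])[:3,3])
    for k,z in Z.items():
        for r in viewer.spot_point(p,k)[:7]:
            print(k,np.round(r["point"],1),round(r["score"],2),atz(p,r["point"],z))
s=monitor.read_state();print(s["time"],s["tool_pos"],s["tcp_rot"],R.from_rotvec(s["tcp_rot"]).as_matrix(),s["width"])
E
```

```text
scene [1.4139 0.0173 0.9052]
chamber_rim [210.5 229.6] 0.37 [ 0.5658 -0.2824  0.12  ]
tap_axis [186.4 214.4] 0.89 [ 0.5208 -0.3494  0.13  ]
tap_handle [210.6 233.8] 0.87 [ 0.5914 -0.2756  0.13  ]
lid_knob [289.5 192.5] 0.64 [ 0.556  -0.0831  0.227 ]
tin1_center [428.4 285.4] 0.87 [0.6592 0.2475 0.0225]
tin1_center [415.2 241.7] 0.84 [0.5078 0.2346 0.0225]
tin1_center [370.3 253.4] 0.69 [0.5514 0.1135 0.0225]
tin1_center [186.3 213.9] 0.38 [ 0.3948 -0.401   0.0225]
bottle [467.3 286.7] 0.97 [0.6437 0.348  0.    ]
bottle [397.3 226.5] 0.53 [0.4235 0.1976 0.    ]
tip_box [363.4 326.8] 0.81 [0.7651 0.0867 0.    ]
tip_box [415.  244.1] 0.64 [0.494  0.2384 0.    ]
slide_box [293.5 328.7] 0.77 [ 0.7712 -0.0738  0.    ]
top [0.3887 0.0085 1.3127]
tap_axis [485.9 268.9] 0.63 [ 0.5128 -0.3515  0.13  ]
tap_handle [453.  243.2] 0.91 [ 0.5737 -0.2801  0.13  ]
lid_knob [373.5 251.8] 0.55 [ 0.5438 -0.0882  0.227 ]
tin1_center [281.7 260.5] 0.82 [0.556  0.1235 0.0225]
tin1_center [236.5 231.8] 0.71 [0.6315 0.2373 0.0225]
tin1_center [252.3 311.9] 0.36 [0.4301 0.1968 0.0225]
bottle [196.5 233.9] 0.79 [0.6325 0.3446 0.    ]
tip_box [298.8 182.8] 0.86 [0.7621 0.0795 0.    ]
slide_box [355.6 179.5] 0.79 [ 0.7676 -0.0688  0.    ]
slide_box [251.3 310. ] 0.23 [0.4355 0.2026 0.    ]
1.1 [ 0.2602 -0.6228  0.2313] [-3.0803 -0.6177  0.0001] [[ 0.9227  0.3856 -0.0001]
 [ 0.3856 -0.9227 -0.    ]
 [-0.0001 -0.     -1.    ]] 1.0017308533354286
```

View pics/scene0.png

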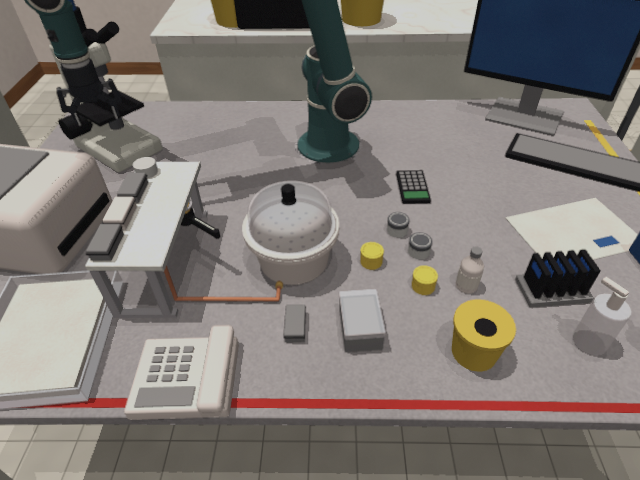

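View pics/top0.png

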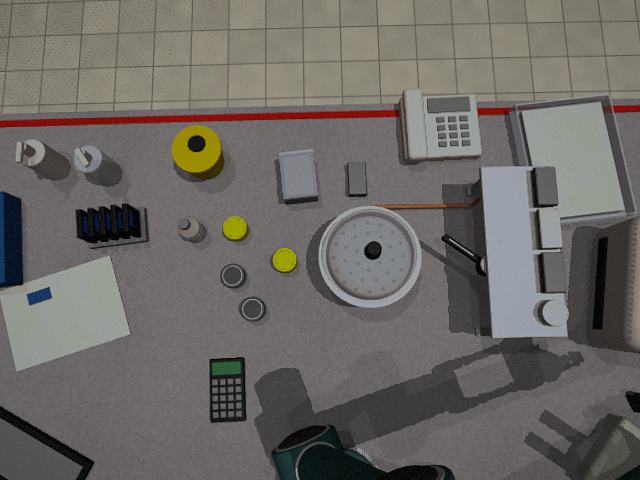

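Two grey-lidded tins are on the bench, at top pixels (233,275) and (252,309). There are also two yellow look-alikes at (285,260) and (235,228). The lid is on and the handle is at PUMP. Next I'll refine the positions by fitting circles in both cameras.

```bash
cat >> h.py <<'E'
from scipy.ndimage import map_coordinates, gaussian_filter
def circfit(ps,c0,r,z,span=.015,sg=1.0):
    """xy centre of a horizontal circle, by edge strength across its outline in the pictures ps"""
    a=np.linspace(0,2*np.pi,72,endpoint=False);G=[]
    for p in ps:
        im=np.array(p["image"]).astype(float);G.append([gaussian_filter(im[...,k],sg) for k in range(3)])
    def f(c):
        s=0
        for p,g in zip(ps,G):
            v=[]
            for rr in(r-.0025,r+.0025):
                q=np.array([pix(p,(c[0]+rr*np.cos(t),c[1]+rr*np.sin(t),z)) for t in a])
                v.append([map_coordinates(k,[q[:,1],q[:,0]],order=1) for k in g])
            d=np.abs(np.array(v[0])-np.array(v[1])).sum(0);s+=np.minimum(d,60).mean()
        return s
    c=np.array(c0[:2],float)
    for st in(span/4,.0012,.0004):
        w=np.arange(-4,5)*st
        L=[(f(c+[i,j]),i,j) for i in w for j in w];b=max(L);c=c+[b[1],b[2]]
    return c,b[0]
E
python3 - <<'E'
from h import *
np.set_printoptions(precision=4,suppress=True)
s=shot("scene");t=shot("top")
for n,c,r,z in(("flange",(.55,-.085),.118,.12),("knob",(.55,-.085),.016,.2405),("tinA",atz(t,(233,275),.045),.03,.045),("tinB",atz(t,(252,309),.045),.03,.045)):
    print(n,c[:2],[circfit(P,c,r,z) for P in([s],[t],[s,t])])
print(tri([ray(s,(186.4,214.4)),ray(t,(485.9,268.9))]),tri([ray(s,(210.6,233.8)),ray(t,(453,243.2))]),tri([ray(s,(289.5,192.5)),ray(t,(373.5,251.8))]))
im=np.array(s["image"])[...,::-1][150:300,140:460];cv2.imwrite("pics/c1.png",cv2.resize(im,(800,375),interpolation=2))
im=np.array(t["image"])[...,::-1][200:340,420:580];cv2.imwrite("pics/c2.png",cv2.resize(im,(640,560),interpolation=2))
E
```

```text
flange (0.55, -0.085) [(array([ 0.5417, -0.0884]), np.float64(41.39457222599535)), (array([ 0.5528, -0.0883]), np.float64(60.0)), (array([ 0.5492, -0.088 ]), np.float64(98.75929615511109))]
knob (0.55, -0.085) [(array([ 0.5547, -0.088 ]), np.float64(50.264593153645905)), (array([ 0.5466, -0.0842]), np.float64(60.0)), (array([ 0.5526, -0.0896]), np.float64(105.48688250139008))]
tinA [0.5199 0.2411] [(array([0.5345, 0.2423]), np.float64(52.09279059638943)), (array([0.5207, 0.2457]), np.float64(53.87144581394106)), (array([0.5211, 0.2461]), np.float64(95.84627928428215))]
tinB [0.4363 0.1943] [(array([0.4521, 0.1913]), np.float64(50.272708238449)), (array([0.4377, 0.2   ]), np.float64(55.15009538242979)), (array([0.4413, 0.1932]), np.float64(96.42949176460482))]
[ 0.5133 -0.3529  0.1236] [ 0.5758 -0.2824  0.1154] [ 0.5449 -0.0867  0.2184]
```

View pics/c2.png

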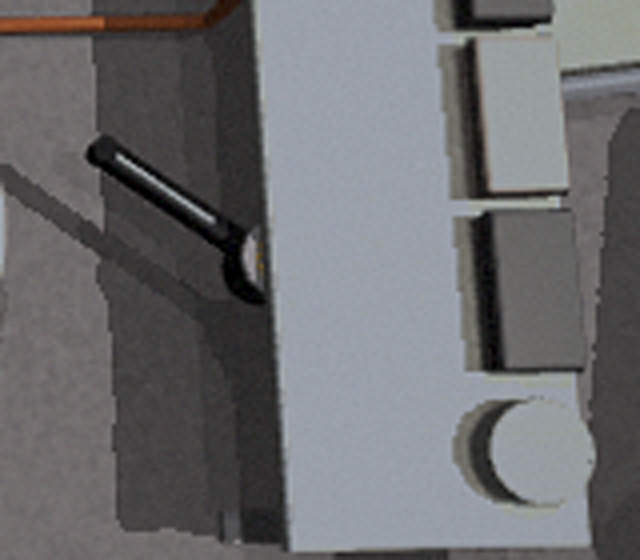

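```bash
sed -i 's/np.minimum(d,60)/np.minimum(d,150)/' h.py; python3 - <<'E'
from h import *
np.set_printoptions(precision=4,suppress=True)
s=shot("scene");t=shot("top")
# bar: points on top face centre-line, z .14
bt=[atz(t,(420+x/4,200+y/4),.14) for x,y in((97,150),(118,158),(212,220),(232,232))];print("bar",bt)
e=[atz(t,(420+x/4,200+y/4),.181) for x,y in((254,0),(271,260),(290,550))];print("edge",e)
out=[]
a=np.linspace(0,2*np.pi,60)
for p,n in((s,"s"),(t,"t")):
    im=np.array(p["image"])[...,::-1].copy();im=cv2.resize(im,None,fx=4,fy=4,interpolation=2)
    for c,r,z,col in(((.5528,-.088),.118,.12,(0,0,255)),((.549,-.088),.016,.2405,(0,255,0)),((.5207,.2457),.03,.045,(0,0,255)),((.4377,.2),.03,.045,(0,0,255)),((.5207,.2457),.03,.0,(255,0,0)),((.5528,-.088),.095,.0,(255,0,0))):
        q=np.array([pix(p,(c[0]+r*np.cos(x),c[1]+r*np.sin(x),z)) for x in a])*4+1.5
        cv2.polylines(im,[q.astype(int)],True,col,1)
    o=(230,170,220,120) if n=="s" else (215,200,210,110)
    cv2.imwrite(f"pics/o{n}.png",im[o[1]*4:(o[1]+o[3])*4,o[0]*4:(o[0]+o[2])*4][:, :800])
for n,c,r,z in(("flange",(.55,-.088),.118,.12),("flange+6",(.55,-.088),.118,.128),("tinA",(.525,.244),.03,.045),("tinB",(.44,.197),.03,.045)):
    print(n,[circfit(P,c,r,z) for P in([s],[t],[s,t])])
E
python3 -c "
import cv2,numpy as np
a=cv2.imread('pics/os.png');b=cv2.imread('pics/ot.png');w=min(a.shape[1],b.shape[1])
c=np.vstack([a[:,:w],b[:,:w]]);cv2.imwrite('pics/o2.png',cv2.resize(c,None,fx=600/c.shape[0],fy=600/c.shape[0],interpolation=3))"
```

```text
bar [array([ 0.5857, -0.2586,  0.14  ]), array([ 0.5808, -0.2703,  0.14  ]), array([ 0.544 , -0.3214,  0.14  ]), array([ 0.5369, -0.3323,  0.14  ])]
edge [array([ 0.6617, -0.3417,  0.181 ]), array([ 0.5159, -0.3406,  0.181 ]), array([ 0.3601, -0.3397,  0.181 ])]
flange [(array([ 0.5451, -0.088 ]), np.float64(67.76330071123691)), (array([ 0.5508, -0.0884]), np.float64(125.50774990861464)), (array([ 0.55  , -0.0884]), np.float64(172.9505412363013))]
flange+6 [(array([ 0.5526, -0.0872]), np.float64(71.47054781232174)), (array([ 0.5496, -0.088 ]), np.float64(130.26603097285982)), (array([ 0.5504, -0.0876]), np.float64(193.42623553211524))]
tinA [(array([0.5354, 0.2402]), np.float64(70.90597075651506)), (array([0.5203, 0.2465]), np.float64(69.93628875971957)), (array([0.5209, 0.2465]), np.float64(123.86743835436891))]
tinB [(array([0.4538, 0.192 ]), np.float64(68.92032832243493)), (array([0.438 , 0.1982]), np.float64(74.5502761552196)), (array([0.4392, 0.1974]), np.float64(123.70004405672981))]
```

View pics/o2.png

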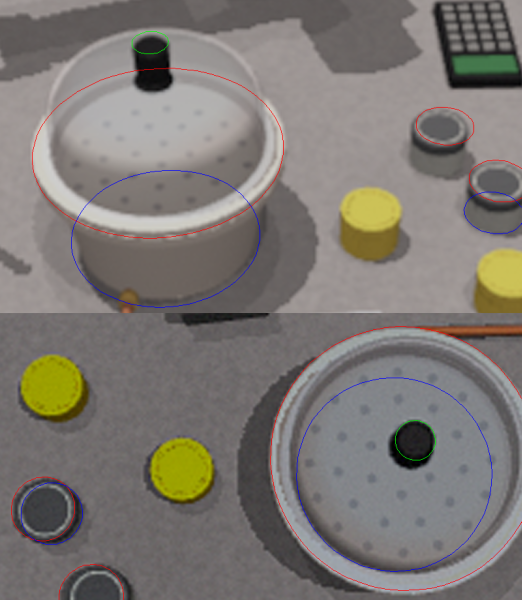

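Both views put the flange centre at about (0.550, −0.088), but the tins are still off by several mm. I'll fit projected cylinders to the network boxes.

```bash
cat >> h.py <<'E'
from scipy.optimize import least_squares
def cylbox(p,c,r=.03,z0=0,z1=.045):
    a=np.linspace(0,2*np.pi,48)
    q=np.array([pix(p,(c[0]+r*np.cos(t),c[1]+r*np.sin(t),z)) for z in(z0,z1) for t in a])
    lo,hi=q.min(0),q.max(0);return np.r_[(lo+hi)/2,hi-lo]
def tins(ps,label="tin1_center",z0=0,verbose=1):
    """cylinders fitted to boxes; each view separately, with median colour"""
    for i,p in enumerate(ps):
        for b in viewer.boxes_of(p,label)[:8]:
            e=np.array(b["extent"],float);c0=atz(p,e[:2],z0+.0225)[:2]
            f=least_squares(lambda c:(cylbox(p,c,z0=z0,z1=z0+.045)-e)[:2],c0)
            im=np.array(p["image"]);u,v=int(e[0]),int(e[1]);col=np.median(im[v-4:v+3,u-4:u+5].reshape(-1,3),0)
            print(i,round(b["score"],2),np.round(e,1),"fit",np.round(f.x,4),"size err",np.round((cylbox(p,f.x,z0=z0,z1=z0+.045)-e)[2:],1),col)
E
python3 - <<'E'
from h import *
np.set_printoptions(precision=4,suppress=True)
tins([shot("scene"),shot("top")])
E
```

```text
0 0.93 [426.2 282.1  30.3  25.9] fit [0.6484 0.2431] size err [-2.8  5. ] [200. 187.  84.]
0 0.8 [422.6 245.   26.   27.3] fit [0.5199 0.2519] size err [-0.6  0.9] [94. 92. 93.]
0 0.77 [372.1 256.6  27.9  27.3] fit [0.5626 0.117 ] size err [-3.5  1.6] [202. 191.  85.]
0 0.42 [211.2 237.4 249.8 161. ] fit [ 0.4912 -0.3115] size err [-224.3 -133.6] [93. 88. 87.]
1 0.89 [232.8 275.8  25.1  23.3] fit [0.5197 0.2451] size err [2.2 2.5] [62. 64. 66.]
1 0.82 [285.1 261.6  27.   28.3] fit [0.5526 0.1145] size err [-1.5 -2.2] [156. 162.   0.]
1 0.76 [233.8 229.4  23.3  22.9] fit [0.6374 0.2437] size err [3.6 3.7] [156. 160.   0.]
1 0.45 [251.9 309.6  26.5  24.1] fit [0.4353 0.1973] size err [0.5 1. ] [63. 64. 67.]
```

```bash
cat >> h.py <<'E'
def go(X,yaw=None):
    """shift in tool axes and turn to world position X with tool-x yaw (deg)"""
    s=monitor.read_state();M=R.from_rotvec(s["tcp_rot"]).as_matrix()
    d=M.T@(np.array(X)-s["tool_pos"]);y=np.degrees(np.arctan2(M[1,0],M[0,0]))
    t=0 if yaw is None else -np.radians((yaw-y+180)%360-180)
    print("t",round(s["time"],2),"pos",np.round(s["tool_pos"],4),"yaw",round(y,1),"rows",np.round(d,4),round(t,3),"q",np.round(s["q"],2),"F",np.round(s["wrist_force"],1),"w",round(s["width"],3),round(s["grip_force"],1))
    return np.r_[d,t]
E
python3 -c "
from h import *
go((.573,-.281,.29),55);go((.573,-.281,.118),55)"
```

```text
t 1.5 pos [ 0.2602 -0.6228  0.2312] yaw 22.7 rows [ 0.4204 -0.1948 -0.0587] -0.564 q [-1.21  0.26  1.6   0.    1.27 -0.04] F [-0.5 -0.4  0.6] w 0.995 0.0
t 1.5 pos [ 0.2602 -0.6228  0.2312] yaw 22.7 rows [ 0.4204 -0.1947  0.1133] -0.564 q [-1.21  0.26  1.6   0.    1.27 -0.04] F [-0.5 -0.4  0.6] w 0.995 0.0
```

Call:
step_arm(
  series=[0, 0, -0.059, 0, 0.05, -0.023, -0.059, -0.08, 0.1, -0.046, -0.059, -0.16, 0.15, -0.07, -0.059, -0.24, 0.2, -0.093, -0.059, -0.32, 0.25, -0.116, -0.059, -0.4, 0.3, -0.139, -0.059, -0.48, 0.35, -0.162, -0.059, -0.56],
  gripper=0.45,
)

```text
time: 2.5
tool_pos: [0.5218, -0.337, 0.2905]
tcp_rot: [2.787, 1.448, 0.0]
wrist_force: [-0.2, -0.3, 0.3]
width: 0.449
grip_force: 0.0
```

```bash
python3 -c "
from h import *
go((.573,-.281,.29),55);go((.573,-.281,.118),55)"
```

```text
t 2.5 pos [ 0.5218 -0.337   0.2905] yaw 54.9 rows [0.0752 0.0097 0.0005] -0.002 q [-0.61  0.13  1.65 -0.    1.36 -0.  ] F [-0.2 -0.3  0.3] w 0.449 0.0
t 2.5 pos [ 0.5218 -0.337   0.2905] yaw 54.9 rows [0.0752 0.0096 0.1725] -0.002 q [-0.61  0.13  1.65 -0.    1.36 -0.  ] F [-0.2 -0.3  0.3] w 0.449 0.0
```

Call:
step_arm(
  series=[0.04, 0.005, 0, 0, 0.075, 0.01, 0, 0, 0.075, 0.01, 0.05, 0, 0.075, 0.01, 0.1, 0, 0.075, 0.01, 0.14, 0, 0.075, 0.01, 0.172, 0, 0.075, 0.01, 0.172, 0],
)

```text
time: 3.38
tool_pos: [0.5696, -0.2815, 0.1147]
tcp_rot: [-2.784, -1.442, 0.006]
wrist_force: [0.3, 0.3, 0.8]
width: 0.451
grip_force: 0.0
```

Call:
step_arm(
  series=[0, 0, 0, 0, 0, 0, 0, 0, 0, 0, 0, 0, 0, 0, 0, 0, 0, 0, 0, 0],
  gripper=0,
  newtons=30,
)

```text
time: 4.0
tool_pos: [0.5729, -0.2832, 0.1203]
tcp_rot: [2.788, 1.444, 0.002]
wrist_force: [-3.3, 2.7, 6.0]
width: 0.163
grip_force: 31.0
```

```bash
python3 -c "
from h import *
go((.573,-.281,.118),55)
p=shot('scene');q=shot('top')
a=np.array(p['image'])[180:280,150:270,::-1];b=np.array(q['image'])[200:300,410:530,::-1]
cv2.imwrite('pics/g1.png',cv2.resize(np.hstack([a,b]),(800,333),interpolation=2))"
```

```text
t 4.0 pos [ 0.5729 -0.2832  0.1203] yaw 54.7 rows [ 0.0018 -0.0012  0.0023] -0.005 q [-0.5   0.28  1.79  0.    1.06  0.12] F [-3.3  2.7  6. ] w 0.163 31.0
```

View pics/g1.png

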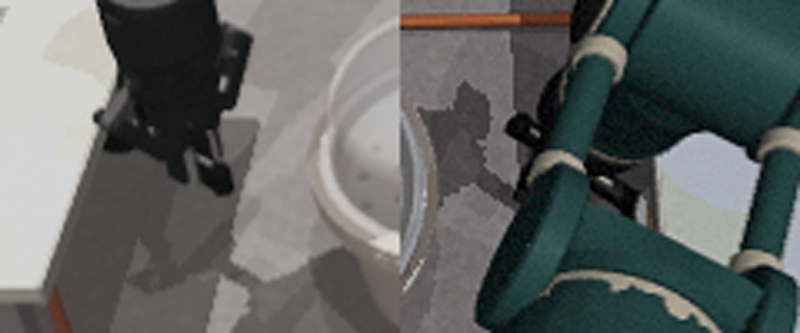

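The opening reads 13.9 mm with a 31 N grip, so the 14 mm bar is held. Next I'll work out the arc.

```bash
cat >> h.py <<'E'
def arc(A,th0,dths,p0=None):
    s=monitor.read_state();M=R.from_rotvec(s["tcp_rot"]).as_matrix();p=np.array(s["tool_pos"]);A=np.array([A[0],A[1],p[2]])
    rows=[]
    for d in dths:
        Q=R.from_euler("z",d,degrees=True).as_matrix();x=M.T@(A+Q@(p-A)-p);rows+= [round(float(v),3) for v in x[:2]]+[0,round(-np.radians(d),3)]
    print(rows)
E
python3 -c "
from h import *
arc((.523,-.3526),0,[7,15,23,31,39,47,55,60])"
```

```text
[-0.001, -0.01, 0, np.float64(-0.122), -0.003, -0.022, 0, np.float64(-0.262), -0.007, -0.033, 0, np.float64(-0.401), -0.012, -0.044, 0, np.float64(-0.541), -0.019, -0.054, 0, np.float64(-0.681), -0.027, -0.063, 0, np.float64(-0.82), -0.036, -0.07, 0, np.float64(-0.96), -0.042, -0.074, 0, np.float64(-1.047)]
```

Call:
step_arm(
  series=[-0.001, -0.01, 0, -0.122, -0.003, -0.022, 0, -0.262, -0.007, -0.033, 0, -0.401, -0.012, -0.044, 0, -0.541, -0.012, -0.044, 0, -0.541],
)

```text
time: 4.72
tool_pos: [0.5291, -0.2664, 0.1202]
tcp_rot: [-2.301, -2.139, -0.002]
wrist_force: [-4.2, 5.1, 7.9]
width: 0.156
grip_force: 29.1
```

```bash
python3 -c "
from h import *
go((.523,-.267,.118),90)
arc((.523,-.3526),0,[8,16,24,32,40,45,49,51])"
```

```text
t 4.72 pos [ 0.5291 -0.2664  0.1202] yaw 85.8 rows [-0.0011 -0.006   0.0022] -0.073 q [-0.51  0.2   1.89  0.    1.04 -0.44] F [-4.2  5.1  7.9] w 0.156 29.1
[-0.001, -0.012, 0, np.float64(-0.14), -0.003, -0.024, 0, np.float64(-0.279), -0.008, -0.035, 0, np.float64(-0.419), -0.013, -0.046, 0, np.float64(-0.559), -0.02, -0.055, 0, np.float64(-0.698), -0.025, -0.061, 0, np.float64(-0.785), -0.03, -0.065, 0, np.float64(-0.855), -0.032, -0.067, 0, np.float64(-0.89)]
```

Call:
step_arm(
  series=[-0.001, -0.012, 0, -0.14, -0.003, -0.024, 0, -0.279, -0.008, -0.035, 0, -0.419, -0.013, -0.046, 0, -0.559, -0.02, -0.055, 0, -0.698, -0.025, -0.061, 0, -0.785, -0.03, -0.065, 0, -0.855, -0.03, -0.065, 0, -0.855],
)

```text
time: 5.72
tool_pos: [0.4606, -0.2911, 0.1201]
tcp_rot: [-1.206, -2.897, -0.002]
wrist_force: [-9.3, 7.8, 14.4]
width: 0.157
grip_force: 29.3
```

```bash
python3 -c "
from h import *
go((.463,-.2925,.118),135)
arc((.523,-.3526),0,[2,4,6])"
```

```text
t 5.72 pos [ 0.4606 -0.2911  0.1201] yaw 134.8 rows [-0.0026  0.0007  0.0021] -0.003 q [-0.61  0.12  1.99  0.    1.03 -1.39] F [-9.3  7.8 14.4] w 0.157 29.3
[-0.0, -0.003, 0, np.float64(-0.035), -0.0, -0.006, 0, np.float64(-0.07), -0.001, -0.009, 0, np.float64(-0.105)]
```

Call:
step_arm(
  series=[0.001, -0.003, 0, -0.035, 0.001, -0.006, 0, -0.06, 0.001, -0.006, 0, -0.06],
)

```text
time: 6.1
tool_pos: [0.4602, -0.2919, 0.1202]
tcp_rot: [1.125, 2.93, 0.014]
wrist_force: [5.1, 17.6, 8.6]
width: 0.153
grip_force: 44.4
```

```bash
python3 -c "
from h import *
go((.463,-.2925,.118),135)
print(monitor.read_state()['torque'])"
```

```text
t 6.1 pos [ 0.4602 -0.2919  0.1202] yaw 138.0 rows [-0.0025  0.0014  0.0022] 0.052 q [-0.62  0.12  2.    0.01  1.03 -1.46] F [ 5.1 17.6  8.6] w 0.153 44.4
[ 2.73516829 -0.80728413 -0.81497621]
```

The tap pushes back about 16 N tangentially at 138°, so it's against the VENT stop. Now I'll release and rise.

Call:
step_arm(
  series=[0, 0.003, 0, 0, 0, 0.003, 0, 0, 0, 0.003, 0, 0],
  gripper=0.45,
)

```text
time: 6.48
tool_pos: [0.459, -0.292, 0.1188]
tcp_rot: [-1.121, -2.933, -0.004]
wrist_force: [-1.4, 8.9, 5.2]
width: 0.451
grip_force: 0.0
```

Call:
step_arm(
  series=[0, 0, -0.05, 0, 0, 0, -0.1, 0, 0, 0, -0.15, 0, 0, 0, -0.2, 0, 0, 0, -0.2, 0],
  gripper=0.7,
)

```text
time: 7.1
tool_pos: [0.4617, -0.296, 0.3248]
tcp_rot: [1.117, 2.924, -0.006]
wrist_force: [0.9, -0.5, 0.1]
width: 0.699
grip_force: 0.0
```

```bash
python3 -c "
from h import *
go((.55,-.0875,.32),90)
t=shot('top');s=shot('scene')
print(viewer.spot_point(t,'tap_handle')[:2],viewer.spot_point(t,'tap_axis')[:2])
for r in viewer.spot_point(s,'tap_handle')[:2]: print(atz(s,r['point'],.13),r)
"
```

```text
t 7.1 pos [ 0.4617 -0.296   0.3248] yaw 138.2 rows [0.0732 0.2143 0.004 ] 0.841 q [-0.62 -0.03  1.76 -0.    1.4  -1.46] F [ 0.9 -0.5  0.1] w 0.699 0.0
[{'point': [462.4, 296.3], 'score': 0.59}] [{'point': [487.2, 269.3], 'score': 0.73}]
[ 0.45097066 -0.29616864  0.13      ] {'point': [212.8, 196.8], 'score': 0.84}
```

Call:
step_arm(
  series=[0.015, 0.043, 0, 0.168, 0.03, 0.086, 0, 0.336, 0.045, 0.129, 0, 0.504, 0.06, 0.172, 0, 0.672, 0.073, 0.214, 0, 0.841, 0.073, 0.214, 0, 0.841],
)

```text
time: 8.1
tool_pos: [0.5476, -0.0829, 0.3161]
tcp_rot: [-2.215, -2.223, 0.002]
wrist_force: [0.4, 0.0, -0.3]
width: 0.705
grip_force: 0.0
```

```bash
python3 -c "
from h import *
go((.55,-.0875,.216),90)"
```

```text
t 8.1 pos [ 0.5476 -0.0829  0.3161] yaw 90.2 rows [-0.0047  0.0027  0.1001] 0.004 q [-0.2  -0.01  1.75  0.    1.4  -0.2 ] F [ 0.4  0.  -0.3] w 0.705 0.0
```

Call:
step_arm(
  series=[-0.004, 0.002, 0.03, 0, -0.004, 0.002, 0.07, 0, -0.004, 0.002, 0.098, 0, -0.004, 0.002, 0.098, 0, -0.004, 0.002, 0.098, 0],
)

```text
time: 8.72
tool_pos: [0.5497, -0.0902, 0.2209]
tcp_rot: [2.221, 2.221, 0.0]
wrist_force: [-0.3, 0.8, -0.1]
width: 0.702
grip_force: 0.0
```

Call:
step_arm(
  series=[0, 0, 0, 0, 0, 0, 0, 0, 0, 0, 0, 0, 0, 0, 0, 0, 0, 0, 0, 0],
  gripper=0,
  newtons=60,
)

```text
time: 9.35
tool_pos: [0.5508, -0.0899, 0.2224]
tcp_rot: [2.219, 2.219, 0.003]
wrist_force: [-0.6, -1.0, 5.6]
width: 0.352
grip_force: 59.8
```

```bash
python3 -c "
from h import *
go((.55,-.0875,.396),90)"
```

```text
t 9.35 pos [ 0.5508 -0.0899  0.2224] yaw 90.0 rows [ 0.0022 -0.0002 -0.1736] 0.0 q [-0.21  0.05  1.87 -0.    1.22 -0.21] F [-0.6 -1.   5.6] w 0.352 59.8
```

Call:
step_arm(
  series=[0, 0, -0.015, 0, 0, 0, -0.04, 0, 0, 0, -0.08, 0, 0, 0, -0.13, 0, 0, 0, -0.17, 0, 0, 0, -0.17, 0],
)

```text
time: 10.1
tool_pos: [0.551, -0.0898, 0.3943]
tcp_rot: [2.217, 2.217, 0.006]
wrist_force: [0.6, -0.3, -4.7]
width: 0.351
grip_force: 60.5
```

```bash
python3 -c "
from h import *
go((.44,.405,.392),90);go((.44,.405,.103),90)
shot('scene','lift.png')"
```

```text
t 10.1 pos [ 0.551  -0.0898  0.3943] yaw 90.0 rows [ 0.4948 -0.1109  0.0008] 0.0 q [-0.21 -0.02  1.63  0.    1.53 -0.21] F [ 0.6 -0.3 -4.7] w 0.351 60.5
t 10.1 pos [ 0.551  -0.0898  0.3943] yaw 90.0 rows [ 0.4952 -0.1129  0.2898] 0.0 q [-0.21 -0.02  1.63  0.    1.53 -0.21] F [ 0.6 -0.3 -4.7] w 0.351 60.5
```

View pics/lift.png

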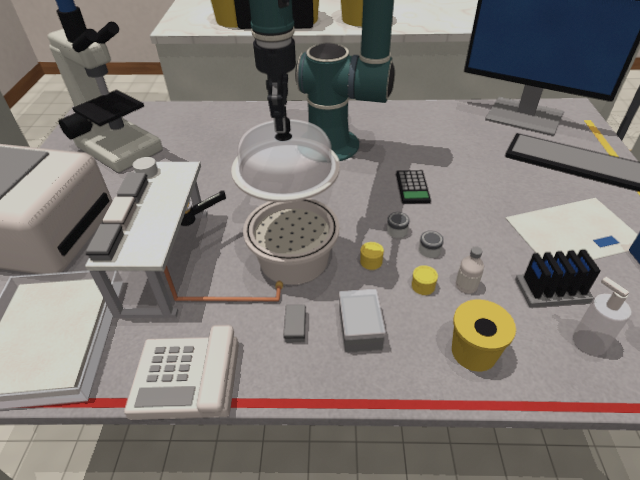

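The lid is up and level with the tap at VENT. Tin A has been knocked to (431,241) in the scene view. Next I'll carry the lid left.

Call:
step_arm(
  series=[0.03, -0.007, 0, 0, 0.08, -0.018, 0, 0, 0.13, -0.029, 0, 0, 0.18, -0.04, 0, 0, 0.23, -0.052, 0, 0, 0.28, -0.063, 0, 0, 0.33, -0.074, 0, 0, 0.38, -0.085, 0, 0],
)

```text
time: 11.15
tool_pos: [0.4626, 0.2913, 0.386]
tcp_rot: [-2.22, -2.22, 0.01]
wrist_force: [1.1, -0.1, -4.0]
width: 0.351
grip_force: 60.3
```

Call:
step_arm(
  series=[0.05, -0.011, 0, 0, 0.09, -0.02, 0, 0, 0.115, -0.026, 0, 0, 0.115, -0.026, 0.03, 0, 0.115, -0.026, 0.08, 0, 0.115, -0.026, 0.13, 0, 0.115, -0.026, 0.18, 0, 0.115, -0.026, 0.2, 0],
)

```text
time: 12.15
tool_pos: [0.4344, 0.4019, 0.1825]
tcp_rot: [-2.221, -2.221, 0.021]
wrist_force: [-0.8, -0.0, -5.5]
width: 0.351
grip_force: 60.4
```

```bash
python3 -c "
from h import *
go((.44,.405,.105),90)"
```

```text
t 12.15 pos [0.4344 0.4019 0.1825] yaw 90.0 rows [0.0037 0.0064 0.0774] 0.0 q [ 0.7   0.15  1.83 -0.    1.17  0.7 ] F [-0.8 -0.  -5.5] w 0.351 60.4
```

Call:
step_arm(
  series=[0.003, 0.004, 0.03, 0, 0.003, 0.004, 0.06, 0, 0.003, 0.004, 0.07, 0, 0.003, 0.004, 0.074, 0, 0.003, 0.004, 0.077, 0, 0.003, 0.004, 0.077, 0],
)

```text
time: 12.9
tool_pos: [0.4431, 0.4089, 0.1144]
tcp_rot: [2.221, 2.221, 0.003]
wrist_force: [-0.3, -0.4, -5.1]
width: 0.346
grip_force: 60.4
```

Call:
step_arm(
  series=[0, 0, 0, 0, 0, 0, 0, 0],
)

```text
time: 13.15
tool_pos: [0.4428, 0.4087, 0.1139]
tcp_rot: [2.221, 2.221, 0.002]
wrist_force: [0.4, 0.1, -4.7]
width: 0.35
grip_force: 60.4
```

Still hanging, so I'll lower in small steps.

Call:
step_arm(
  series=[0, 0, 0.004, 0, 0, 0, 0.007, 0, 0, 0, 0.01, 0, 0, 0, 0.01, 0],
)

```text
time: 13.65
tool_pos: [0.4425, 0.4083, 0.1029]
tcp_rot: [2.221, 2.221, -0.001]
wrist_force: [0.1, 0.2, -4.2]
width: 0.346
grip_force: 60.5
```

Call:
step_arm(
  series=[0, 0, 0.002, 0, 0, 0, 0.002, 0],
)

```text
time: 13.9
tool_pos: [0.4425, 0.4086, 0.1024]
tcp_rot: [-2.221, -2.221, -0.0]
wrist_force: [-3.9, -3.4, 3.1]
width: 0.348
grip_force: 61.4
```

Contact. I'll release, rise, and look for the tins.

Call:
step_arm(
  series=[0, 0, 0, 0, 0, 0, 0, 0, 0, 0, 0, 0],
  gripper=0.7,
)

```text
time: 14.28
tool_pos: [0.4429, 0.4087, 0.1015]
tcp_rot: [2.221, 2.221, 0.001]
wrist_force: [0.6, -0.6, -0.0]
width: 0.702
grip_force: 0.0
```

Call:
step_arm(
  series=[0, 0, -0.05, 0, 0, 0, -0.1, 0, 0, 0, -0.13, 0, 0, 0, -0.13, 0],
  gripper=1,
)

```text
time: 14.78
tool_pos: [0.4445, 0.41, 0.2353]
tcp_rot: [2.221, 2.221, 0.012]
wrist_force: [0.0, 0.1, -1.0]
width: 1.004
grip_force: 0.0
```

```bash
python3 - <<'E'
from h import *
s,t=shot("scene"),shot("top","t3.png")
tins([s,t])
a=np.array(s["image"])[190:290,340:480,::-1];b=np.array(t["image"])[210:340,180:320,::-1]
a=cv2.resize(a,None,fx=4,fy=4,interpolation=2);b=cv2.resize(b,None,fx=4,fy=4,interpolation=2)
v=np.vstack([a,b]);cv2.imwrite("pics/t3c.png",cv2.resize(v,None,fx=600/v.shape[0],fy=600/v.shape[0]))
go((.44,.2,.25),90)
E
```

```text
0 0.86 [371.4 253.8  24.9  25.4] fit [0.5525 0.1158] size err [-0.7  3.3] [204. 194.  87.]
0 0.75 [427.2 280.5  25.6  26. ] fit [0.6433 0.2463] size err [1.9 4.7] [204. 194.  87.]
0 0.65 [431.2 245.8  31.3  30. ] fit [0.5229 0.2739] size err [-5.6 -1.7] [94. 93. 94.]
1 0.75 [233.9 230.8  24.7  22.9] fit [0.6337 0.2434] size err [2.2 3.7] [159. 163.   0.]
1 0.73 [282.9 261.8  26.1  24.4] fit [0.5522 0.12  ] size err [-0.5  1.7] [159. 165.   0.]
1 0.3 [468.5 284.5  35.3  40.8] fit [ 0.4858 -0.3378] size err [ -6.2 -15.1] [43. 43. 42.]
t 14.97 pos [0.4417 0.4077 0.2291] yaw 90.0 rows [-0.2077 -0.0017 -0.0204] -0.0 q [0.7  0.13 1.77 0.   1.25 0.7 ] F [ 0.   1.  -1.1] w 0.998 0.0
```

View pics/t3.png

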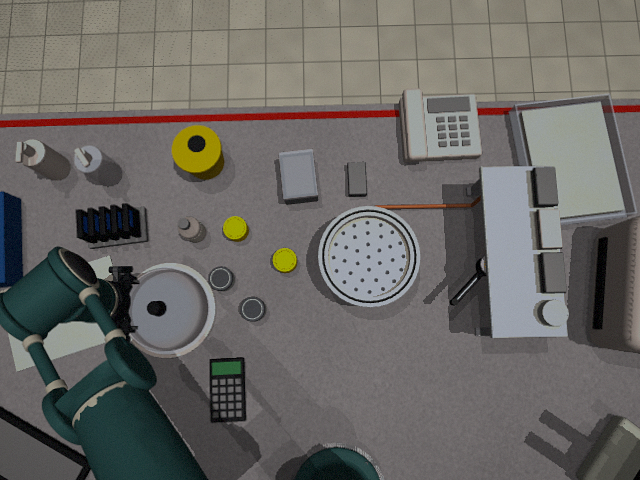

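View pics/t3c.png

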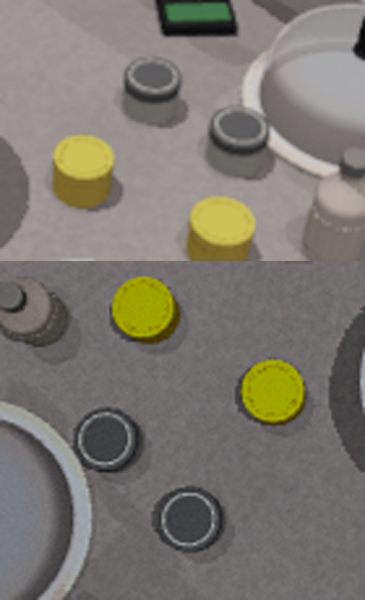

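```bash
python3 - <<'E'
from h import *
s,t=shot("scene"),shot("top")
for n,a,b in(("A",(432,237.9),(221,278.6)),("B",(398.6,218.7),(252.1,308.5))):
    print(n,atz(s,a,.045),atz(t,b,.045),tri([ray(s,a),ray(t,b)]))
E
```

```text
A [0.51670334 0.27423982 0.045     ] [0.51162454 0.27050793 0.045     ] [0.51226327 0.27349825 0.04047323]
B [0.44122767 0.19524964 0.045     ] [0.43751003 0.19405075 0.045     ] [0.43767279 0.19521465 0.04178652]
```

```bash
python3 -c "
from h import *
go((.513,.272,.15),117);go((.513,.272,.013),117)"
```

```text
t 15.07 pos [0.4417 0.4077 0.2291] yaw 90.0 rows [-0.1355  0.0715  0.0792] -0.471 q [0.7  0.13 1.77 0.   1.25 0.7 ] F [-0.1  0.4  0.5] w 0.997 0.0
t 15.07 pos [0.4417 0.4077 0.2291] yaw 90.0 rows [-0.1352  0.0719  0.2162] -0.471 q [0.7  0.13 1.77 0.   1.25 0.7 ] F [-0.1  0.4  0.5] w 0.997 0.0
```

Call:
step_arm(
  series=[-0.04, 0.02, 0, -0.12, -0.08, 0.042, 0, -0.24, -0.12, 0.063, 0, -0.36, -0.135, 0.072, 0.02, -0.471, -0.135, 0.072, 0.07, -0.471, -0.135, 0.072, 0.12, -0.471, -0.135, 0.072, 0.12, -0.471],
)

```text
time: 15.95
tool_pos: [0.5099, 0.2711, 0.1054]
tcp_rot: [-1.639, -2.672, 0.016]
wrist_force: [0.2, -0.6, 1.5]
width: 0.996
grip_force: 0.0
```

```bash
python3 -c "
from h import *
go((.513,.272,.013),117)"
```

```text
t 15.95 pos [0.5099 0.2711 0.1054] yaw 117.0 rows [-0.0006  0.0044  0.0923] -0.0 q [ 0.45  0.2   1.93  0.    1.03 -0.03] F [ 0.2 -0.6  1.5] w 0.996 0.0
```

Call:
step_arm(
  series=[0, 0.003, 0.04, 0, 0, 0.003, 0.075, 0, 0, 0.003, 0.09, 0, 0, 0.003, 0.09, 0, 0, 0.003, 0.09, 0],
)

```text
time: 16.58
tool_pos: [0.5188, 0.2756, 0.0233]
tcp_rot: [1.641, 2.677, 0.004]
wrist_force: [0.7, 0.1, 0.8]
width: 0.999
grip_force: 0.0
```

```bash
python3 - <<'E'
from h import *
go((.513,.272,.013),117)
s=shot("scene");cv2.imwrite("pics/g2.png",cv2.resize(np.array(s["image"])[190:290,340:480,::-1],None,fx=4,fy=4,interpolation=2))
E
```

```text
t 16.57 pos [0.5188 0.2756 0.0233] yaw 117.0 rows [-0.0006 -0.0068  0.0103] -0.0 q [ 0.45  0.31  1.97 -0.    0.86 -0.03] F [0.7 0.1 0.8] w 0.999 0.0
```

View pics/g2.png

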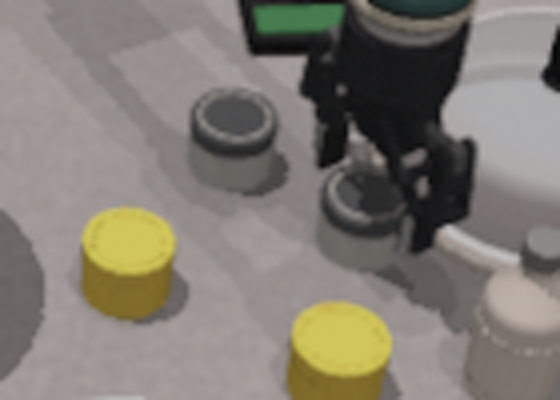

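Call:
step_arm(
  series=[0, -0.005, 0.005, 0, 0, -0.005, 0.009, 0, 0, -0.005, 0.009, 0],
)

```text
time: 17.0
tool_pos: [0.5123, 0.2723, 0.0119]
tcp_rot: [-1.642, -2.678, 0.001]
wrist_force: [0.2, 0.1, -0.2]
width: 1.003
grip_force: 0.0
```

Call:
step_arm(
  series=[0, 0, 0, 0, 0, 0, 0, 0, 0, 0, 0, 0, 0, 0, 0, 0, 0, 0, 0, 0],
  gripper=0.2,
  newtons=40,
)

```text
time: 17.62
tool_pos: [0.5135, 0.2729, 0.0129]
tcp_rot: [1.641, 2.678, 0.002]
wrist_force: [0.8, -0.4, 3.7]
width: 0.693
grip_force: 43.6
```

Call:
step_arm(
  series=[0, 0, -0.02, 0, 0, 0, -0.06, 0, 0, 0, -0.11, 0, 0, 0, -0.16, 0, 0, 0, -0.2, 0, 0, 0, -0.2, 0],
)

```text
time: 18.38
tool_pos: [0.515, 0.2736, 0.2177]
tcp_rot: [1.639, 2.674, 0.011]
wrist_force: [0.5, -0.7, -2.1]
width: 0.69
grip_force: 43.5
```

```bash
python3 - <<'E'
from h import *
go((.6,-.0878,.22),90)
go((.6,-.0878,.115),90)
s=shot("scene");cv2.imwrite("pics/g3.png",cv2.resize(np.array(s["image"])[130:290,260:480,::-1],None,fx=3,fy=3,interpolation=2))
E
```

```text
t 18.38 pos [0.515  0.2736 0.2177] yaw 117.0 rows [-0.3606 -0.0882 -0.003 ] 0.471 q [ 0.45  0.09  1.83 -0.    1.21 -0.03] F [ 0.5 -0.7 -2.1] w 0.69 43.5
t 18.38 pos [0.515  0.2736 0.2177] yaw 117.0 rows [-0.3606 -0.0891  0.102 ] 0.471 q [ 0.45  0.09  1.83 -0.    1.21 -0.03] F [ 0.5 -0.7 -2.1] w 0.69 43.5
```

```bash
python3 - <<'E'
from h import *
go((.55,-.14,.22),90)
E
```

```text
t 18.43 pos [0.5134 0.2728 0.2145] yaw 117.0 rows [-0.3845 -0.1547 -0.006 ] 0.471 q [ 0.45  0.1   1.83  0.    1.21 -0.03] F [-0.7 -0.1 -2. ] w 0.69 43.5
```

Call:
step_arm(
  series=[-0.03, -0.012, -0.006, 0.05, -0.08, -0.032, -0.006, 0.11, -0.13, -0.052, -0.006, 0.17, -0.18, -0.072, -0.006, 0.23, -0.23, -0.092, -0.006, 0.29, -0.28, -0.112, -0.006, 0.35, -0.33, -0.133, -0.006, 0.41, -0.37, -0.149, -0.006, 0.471],
)

```text
time: 19.42
tool_pos: [0.5458, -0.1264, 0.2155]
tcp_rot: [-2.222, -2.215, 0.004]
wrist_force: [0.2, -0.3, -2.0]
width: 0.691
grip_force: 43.4
```

Call:
step_arm(
  series=[-0.015, 0, 0, 0, -0.015, 0, 0, 0, -0.015, 0, 0, 0],
)

```text
time: 19.8
tool_pos: [0.5473, -0.1384, 0.2173]
tcp_rot: [-2.219, -2.221, 0.001]
wrist_force: [-0.9, 0.4, -1.6]
width: 0.692
grip_force: 43.4
```

```bash
python3 - <<'E'
from h import *
go((.55,-.14,.112),90)
E
```

```text
t 19.8 pos [ 0.5473 -0.1384  0.2173] yaw 90.1 rows [-0.0018  0.0029  0.1053] 0.001 q [-0.29  0.07  1.86  0.    1.22 -0.29] F [-0.9  0.4 -1.6] w 0.692 43.4
```

Call:
step_arm(
  series=[-0.001, 0.002, 0.04, 0, -0.001, 0.002, 0.075, 0, -0.001, 0.002, 0.092, 0, -0.001, 0.002, 0.097, 0, -0.001, 0.002, 0.099, 0, -0.001, 0.002, 0.099, 0, -0.001, 0.002, 0.099, 0],
)

```text
time: 20.68
tool_pos: [0.5507, -0.1411, 0.1205]
tcp_rot: [2.22, 2.22, 0.002]
wrist_force: [0.3, -0.3, -0.2]
width: 0.692
grip_force: 43.5
```

Call:
step_arm(
  series=[0, 0, 0, 0, 0, 0, 0, 0],
)

```text
time: 20.92
tool_pos: [0.55, -0.1409, 0.1196]
tcp_rot: [2.221, 2.221, 0.0]
wrist_force: [0.4, -0.4, -1.2]
width: 0.691
grip_force: 43.5
```

Call:
step_arm(
  series=[0, 0, 0.004, 0, 0, 0, 0.006, 0, 0, 0, 0.006, 0],
)

```text
time: 21.3
tool_pos: [0.5495, -0.1407, 0.1127]
tcp_rot: [-2.221, -2.221, 0.001]
wrist_force: [-0.7, 0.7, -1.5]
width: 0.687
grip_force: 43.5
```

Call:
step_arm(
  series=[0, 0, 0.002, 0, 0, 0, 0.0025, 0, 0, 0, 0.0025, 0],
)

```text
time: 21.68
tool_pos: [0.5499, -0.1408, 0.1108]
tcp_rot: [2.221, 2.221, 0.0]
wrist_force: [-0.9, -0.6, -1.2]
width: 0.693
grip_force: 43.7
```

Call:
step_arm(
  series=[0, 0, 0.001, 0, 0, 0, 0.0015, 0, 0, 0, 0.0015, 0],
)

```text
time: 22.05
tool_pos: [0.55, -0.1408, 0.1108]
tcp_rot: [2.221, 2.221, 0.0]
wrist_force: [-3.9, 0.3, 7.4]
width: 0.692
grip_force: 44.5
```

Call:
step_arm(
  series=[0, 0, 0, 0, 0, 0, 0, 0, 0, 0, 0, 0],
  gripper=0.9,
)

```text
time: 22.42
tool_pos: [0.5499, -0.1408, 0.1091]
tcp_rot: [-2.221, -2.221, 0.0]
wrist_force: [-1.2, -0.8, -0.2]
width: 0.895
grip_force: 0.0
```

Call:
step_arm(
  series=[0, 0, -0.03, 0, 0, 0, -0.07, 0, 0, 0, -0.12, 0, 0, 0, -0.14, 0],
  gripper=1,
)

```text
time: 22.92
tool_pos: [0.5516, -0.1413, 0.253]
tcp_rot: [2.218, 2.218, 0.004]
wrist_force: [-0.5, -0.6, 0.1]
width: 1.002
grip_force: 0.0
```

```bash
python3 - <<'E'
from h import *
s,t=shot("scene"),shot("top")
tins([s,t])
a=np.array(s["image"])[180:280,230:470,::-1];b=np.array(t["image"])[210:340,200:440,::-1]
v=np.vstack([a,b]);cv2.imwrite("pics/t4.png",cv2.resize(v,None,fx=600/v.shape[0],fy=600/v.shape[0],interpolation=2))
go((.4385,.195,.15),117)
E
```

```text
0 0.9 [372.6 257.3  26.5  28.2] fit [0.5651 0.1181] size err [-2.1  0.8] [203. 190.  86.]
0 0.68 [425.9 280.4  26.9  26.5] fit [0.643  0.2432] size err [0.5 4.2] [207. 197.  89.]
0 0.58 [267.1 223.9  27.4  27.9] fit [ 0.4369 -0.1659] size err [-4.2 -1.4] [90. 89. 90.]
1 0.9 [236.1 229.5  24.8  24.4] fit [0.637  0.2378] size err [2.  2.2] [168. 173.   0.]
1 0.6 [393.6 259.4   7.5  14. ] fit [ 0.5524 -0.1553] size err [18.8 12.2] [39. 66. 68.]
t 23.12 pos [ 0.5493 -0.1406  0.2479] yaw 90.0 rows [ 0.3356 -0.1106  0.0983] -0.471 q [-0.29  0.05  1.82  0.    1.27 -0.29] F [ 0.3  1.1 -1.7] w 0.999 0.0
```

View pics/t4.png

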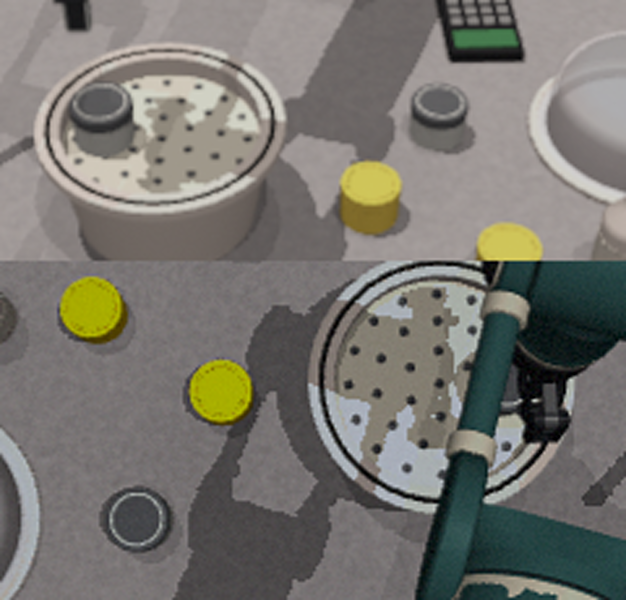

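Tin A stands in the pot and tin B hasn't moved (top pixel 252,309). I'll fetch B.

Call:
step_arm(
  series=[0.05, -0.016, 0, 0, 0.1, -0.033, 0, 0, 0.15, -0.05, 0, 0, 0.2, -0.066, 0, 0, 0.25, -0.083, 0, 0, 0.3, -0.1, 0, 0, 0.336, -0.111, 0.04, 0, 0.336, -0.111, 0.09, 0],
)

```text
time: 24.12
tool_pos: [0.4375, 0.1974, 0.157]
tcp_rot: [-2.217, -2.225, 0.0]
wrist_force: [0.4, -0.6, 0.3]
width: 0.994
grip_force: 0.0
```

Call:
step_arm(
  series=[0, 0, 0.03, 0, 0, 0, 0.06, 0, 0, 0, 0.08, 0, 0, 0, 0.08, 0, 0, 0, 0.08, 0, 0, 0, 0.08, 0],
)

```text
time: 24.88
tool_pos: [0.4396, 0.1954, 0.0801]
tcp_rot: [2.221, 2.221, 0.002]
wrist_force: [-0.3, 0.6, -0.0]
width: 1.002
grip_force: 0.0
```

```bash
python3 - <<'E'
from h import *
go((.4385,.195,.013),90)
E
```

```text
t 24.88 pos [0.4396 0.1954 0.0801] yaw 90.0 rows [-0.0005 -0.0012  0.0671] -0.0 q [ 0.37  0.05  2.16 -0.    0.94  0.37] F [-0.3  0.6 -0. ] w 1.002 0.0
```

Call:
step_arm(
  series=[0, -0.001, 0.03, 0, 0, -0.001, 0.055, 0, 0, -0.001, 0.066, 0, 0, -0.001, 0.066, 0, 0, -0.001, 0.066, 0],
)

```text
time: 25.5
tool_pos: [0.439, 0.1956, 0.0144]
tcp_rot: [2.221, 2.221, 0.003]
wrist_force: [-0.4, -0.2, 0.6]
width: 0.996
grip_force: 0.0
```

Call:
step_arm(
  series=[0, 0, 0, 0, 0, 0, 0, 0, 0, 0, 0, 0, 0, 0, 0, 0, 0, 0, 0, 0],
  gripper=0.2,
)

```text
time: 26.12
tool_pos: [0.4387, 0.1955, 0.0144]
tcp_rot: [2.221, 2.221, 0.002]
wrist_force: [-1.3, -0.2, 5.8]
width: 0.69
grip_force: 42.6
```

Call:
step_arm(
  series=[0, 0, -0.02, 0, 0, 0, -0.06, 0, 0, 0, -0.11, 0, 0, 0, -0.16, 0, 0, 0, -0.2, 0, 0, 0, -0.2, 0],
)

```text
time: 26.88
tool_pos: [0.4404, 0.1962, 0.2175]
tcp_rot: [2.219, 2.219, 0.012]
wrist_force: [-0.4, 0.5, -2.3]
width: 0.686
grip_force: 43.9
```

```bash
python3 - <<'E'
from h import *
go((.55,-.036,.22),90)
E
```

```text
t 26.88 pos [0.4404 0.1962 0.2175] yaw 90.0 rows [-0.2322  0.1096 -0.0023] 0.0 q [ 0.37 -0.1   2.02  0.    1.21  0.37] F [-0.4  0.5 -2.3] w 0.686 43.9
```

Call:
step_arm(
  series=[-0.03, 0.014, -0.004, 0, -0.08, 0.038, -0.004, 0, -0.13, 0.062, -0.004, 0, -0.18, 0.085, -0.004, 0, -0.22, 0.104, -0.004, 0, -0.232, 0.11, -0.004, 0, -0.232, 0.11, -0.004, 0, -0.232, 0.11, -0.004, 0],
)

```text
time: 27.88
tool_pos: [0.5469, -0.0356, 0.2163]
tcp_rot: [-2.219, -2.221, 0.001]
wrist_force: [-0.0, 0.1, -1.4]
width: 0.69
grip_force: 43.9
```

```bash
python3 - <<'E'
from h import *
go((.55,-.036,.112),90)
E
```

```text
t 27.88 pos [ 0.5469 -0.0356  0.2163] yaw 90.0 rows [-0.0005  0.0033  0.1043] 0.001 q [-0.11  0.04  1.89  0.    1.22 -0.11] F [-0.   0.1 -1.4] w 0.69 43.9
```

Call:
step_arm(
  series=[0, 0.002, 0.04, 0, 0, 0.002, 0.075, 0, 0, 0.002, 0.092, 0, 0, 0.002, 0.098, 0, 0, 0.002, 0.101, 0, 0, 0.002, 0.101, 0, 0, 0.002, 0.101, 0],
)

```text
time: 28.75
tool_pos: [0.5508, -0.0369, 0.1175]
tcp_rot: [2.22, 2.22, 0.002]
wrist_force: [0.6, -0.2, -2.7]
width: 0.691
grip_force: 43.9
```

Call:
step_arm(
  series=[0, 0, 0.002, 0, 0, 0, 0.003, 0, 0, 0, 0.003, 0],
)

```text
time: 29.12
tool_pos: [0.5498, -0.0368, 0.1132]
tcp_rot: [-2.221, -2.221, 0.0]
wrist_force: [-0.7, 0.3, -2.7]
width: 0.691
grip_force: 43.9
```

Call:
step_arm(
  series=[0, 0, 0.001, 0, 0, 0, 0.002, 0, 0, 0, 0.002, 0],
)

```text
time: 29.5
tool_pos: [0.55, -0.0368, 0.1125]
tcp_rot: [2.221, 2.221, -0.0]
wrist_force: [-4.1, -1.1, 6.4]
width: 0.69
grip_force: 44.9
```

Call:
step_arm(
  series=[0, 0, 0.001, 0, 0, 0, 0.001, 0],
)

```text
time: 29.75
tool_pos: [0.55, -0.0368, 0.1125]
tcp_rot: [2.221, 2.221, -0.0]
wrist_force: [-6.9, -0.5, 11.2]
width: 0.689
grip_force: 45.4
```

Call:
step_arm(
  series=[0, 0, -0.001, 0, 0, 0, -0.001, 0, 0, 0, -0.001, 0],
  gripper=0.9,
)

```text
time: 30.12
tool_pos: [0.5499, -0.0368, 0.1111]
tcp_rot: [-2.221, -2.221, 0.0]
wrist_force: [-0.7, -0.3, -0.1]
width: 0.896
grip_force: 0.0
```

Call:
step_arm(
  series=[0, 0, -0.03, 0, 0, 0, -0.07, 0, 0, 0, -0.12, 0, 0.05, -0.012, -0.14, 0, 0.1, -0.024, -0.14, 0, 0.15, -0.036, -0.14, 0, 0.2, -0.048, -0.14, 0],
  gripper=1,
)

```text
time: 31.0
tool_pos: [0.5014, 0.1647, 0.2512]
tcp_rot: [2.222, 2.221, 0.0]
wrist_force: [-0.2, 0.5, -0.3]
width: 1.0
grip_force: 0.0
```

```bash
python3 - <<'E'
from h import *
s,t=shot("scene"),shot("top","t5.png")
tins([s,t])
a=np.array(s["image"])[180:280,230:470,::-1];b=np.array(t["image"])[210:340,200:440,::-1]
v=np.vstack([a,b]);cv2.imwrite("pics/t5c.png",cv2.resize(v,None,fx=600/v.shape[0],fy=600/v.shape[0],interpolation=2))
go((.4427,.4086,.25),90)
E
```

```text
0 0.94 [374.  254.4  27.4  28.8] fit [0.5547 0.1224] size err [-3.1 -0. ] [205. 185.  83.]
0 0.85 [268.8 225.9  29.8  32.7] fit [ 0.4452 -0.1604] size err [-6.5 -6.1] [95. 94. 95.]
0 0.64 [426.1 281.7  27.6  23.6] fit [0.6471 0.2431] size err [-0.1  7.2] [205. 194.  87.]
0 0.44 [310.1 226.9  26.4  29. ] fit [ 0.4493 -0.046 ] size err [-4.1 -2.3] [95. 94. 95.]
0 0.15 [295.4 324.4  25.9  41.4] fit [ 0.7752 -0.0675] size err [ 1.8 -7.6] [139. 135. 132.]
1 0.97 [284.5 260.8  29.4  26.4] fit [0.5547 0.1159] size err [-3.9 -0.3] [164. 158.   0.]
1 0.91 [392.5 254.8  26.3  25.1] fit [ 0.564 -0.153] size err [-0.1  1.2] [67. 68. 72.]
t 31.2 pos [0.5016 0.1639 0.251 ] yaw 90.1 rows [ 0.2449 -0.0583  0.0009] 0.003 q [ 0.27 -0.03  1.89 -0.    1.28  0.27] F [-0.  -0.1  0. ] w 0.996 0.0
```

View pics/t5c.png

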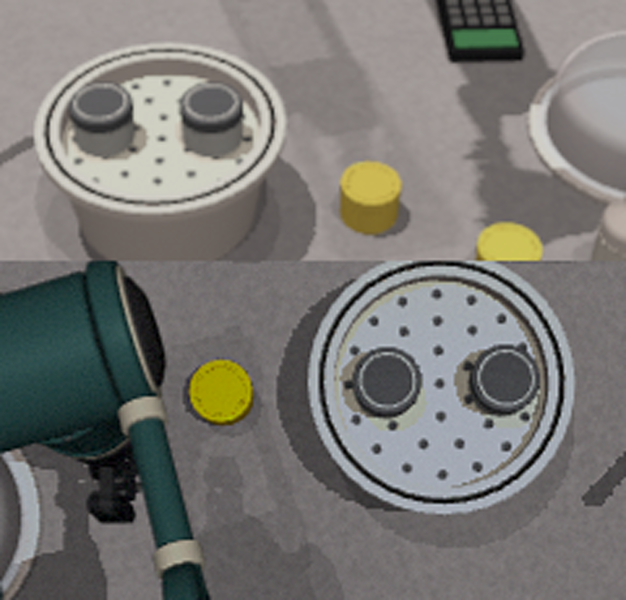

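Both tins stand upright on the plate inside the rim. Now the lid.

Call:
step_arm(
  series=[0.05, -0.012, 0, 0, 0.1, -0.024, 0, 0, 0.15, -0.036, 0, 0, 0.2, -0.048, 0, 0, 0.245, -0.058, 0, 0, 0.245, -0.058, 0, 0, 0.245, -0.058, 0.03, 0, 0.245, -0.058, 0.08, 0],
  gripper=0.7,
)

```text
time: 32.2
tool_pos: [0.4469, 0.4077, 0.1729]
tcp_rot: [2.222, 2.219, 0.009]
wrist_force: [-0.1, 0.2, -0.0]
width: 0.7
grip_force: 0.0
```

```bash
python3 - <<'E'
from h import *
go((.4427,.4086,.1015),90)
s,t=shot("scene"),shot("top")
for p in(s,t):
    print([(atz(p,r["point"],.107),r["score"]) for r in viewer.spot_point(p,"lid_knob")[:1]])
print(circfit([s],(.4427,.4086),.118,.004),circfit([t],(.4427,.4086),.118,.008))
E
```

```text
t 32.2 pos [0.4469 0.4077 0.1729] yaw 89.9 rows [ 0.0007 -0.0045  0.0714] -0.002 q [ 0.7   0.17  1.83 -0.    1.14  0.7 ] F [-0.1  0.2 -0. ] w 0.7 0.0
[(array([0.45012569, 0.41197651, 0.107     ]), 0.96)]
[(array([0.44359997, 0.41501263, 0.107     ]), 0.84)]
(array([0.44055, 0.41195]), np.float64(57.70903897346371)) (array([0.44095, 0.41115]), np.float64(68.71774521569715))
```

Call:
step_arm(
  series=[0.001, -0.003, 0.03, 0, 0.001, -0.003, 0.055, 0, 0.001, -0.003, 0.067, 0, 0.001, -0.003, 0.067, 0, 0.001, -0.003, 0.067, 0],
)

```text
time: 33.02
tool_pos: [0.4421, 0.41, 0.1062]
tcp_rot: [2.221, 2.221, 0.005]
wrist_force: [-0.1, 0.2, -0.7]
width: 0.697
grip_force: 0.0
```

```bash
python3 - <<'E'
from h import *
go((.4427,.4086,.102),90)
E
```

```text
t 33.02 pos [0.4421 0.41   0.1062] yaw 90.0 rows [-0.0014  0.0006  0.0042] -0.0 q [ 0.71  0.23  1.88 -0.    1.02  0.71] F [-0.1  0.2 -0.7] w 0.697 0.0
```

Call:
step_arm(
  series=[-0.001, 0, 0.003, 0, -0.001, 0, 0.003, 0],
)

```text
time: 33.28
tool_pos: [0.441, 0.4083, 0.1017]
tcp_rot: [2.221, 2.221, 0.001]
wrist_force: [-0.5, 0.2, -0.5]
width: 0.696
grip_force: 0.0
```

Call:
step_arm(
  series=[0, 0, 0, 0, 0, 0, 0, 0, 0, 0, 0, 0, 0, 0, 0, 0, 0, 0, 0, 0],
  gripper=0,
  newtons=60,
)

```text
time: 33.9
tool_pos: [0.4415, 0.4085, 0.102]
tcp_rot: [2.221, 2.221, 0.002]
wrist_force: [0.6, -1.5, 4.5]
width: 0.348
grip_force: 60.0
```

```bash
python3 -c "
from h import *
go((.5508,-.0897,.39),90)"
```

```text
t 33.9 pos [0.4415 0.4085 0.102 ] yaw 90.0 rows [-0.498   0.1096 -0.2882] 0.0 q [ 0.71  0.24  1.89 -0.    1.01  0.71] F [ 0.6 -1.5  4.5] w 0.348 60.0
```

Call:
step_arm(
  series=[0, 0, -0.015, 0, 0, 0, -0.04, 0, 0, 0, -0.08, 0, 0, 0, -0.13, 0, 0, 0, -0.18, 0, 0, 0, -0.23, 0, 0, 0, -0.27, 0, 0, 0, -0.27, 0],
)

```text
time: 34.9
tool_pos: [0.4416, 0.4093, 0.375]
tcp_rot: [-2.221, -2.222, -0.01]
wrist_force: [1.1, 0.3, -4.7]
width: 0.348
grip_force: 60.3
```

Call:
step_arm(
  series=[-0.03, 0.007, 0, 0, -0.08, 0.018, 0, 0, -0.13, 0.029, 0, 0, -0.18, 0.04, 0, 0, -0.23, 0.051, 0, 0, -0.28, 0.062, 0, 0, -0.33, 0.073, 0, 0, -0.38, 0.084, 0, 0],
)

```text
time: 35.9
tool_pos: [0.5233, 0.0268, 0.3671]
tcp_rot: [-2.218, -2.218, 0.006]
wrist_force: [0.9, 0.4, -4.8]
width: 0.35
grip_force: 60.1
```

Call:
step_arm(
  series=[-0.05, 0.01, 0, 0, -0.09, 0.02, 0, 0, -0.11, 0.025, 0, 0, -0.118, 0.026, 0, 0, -0.118, 0.026, 0, 0, -0.118, 0.026, 0.04, 0, -0.118, 0.026, 0.07, 0, -0.118, 0.026, 0.07, 0],
)

```text
time: 36.9
tool_pos: [0.5486, -0.0878, 0.2979]
tcp_rot: [-2.215, -2.219, 0.005]
wrist_force: [-0.3, -0.1, -5.1]
width: 0.351
grip_force: 60.4
```

```bash
python3 -c "
from h import *
viewer.read_camera('top');viewer.read_camera('top')
go((.5508,-.0899,.2224),90)"
```

```text
t 37.0 pos [ 0.5511 -0.0888  0.3022] yaw 90.1 rows [-0.0012 -0.0004  0.0798] 0.001 q [-0.2   0.01  1.77  0.    1.37 -0.21] F [-0.3  0.4 -3.3] w 0.348 60.4
```

Call:
step_arm(
  series=[-0.001, 0, 0.03, 0, -0.001, 0, 0.05, 0, -0.001, 0, 0.062, 0, -0.001, 0, 0.066, 0, -0.001, 0, 0.066, 0, -0.001, 0, 0.066, 0],
)

```text
time: 37.75
tool_pos: [0.5516, -0.0909, 0.2363]
tcp_rot: [2.221, 2.22, 0.001]
wrist_force: [1.0, 0.5, -4.2]
width: 0.348
grip_force: 60.4
```

```bash
python3 -c "
from h import *
viewer.read_camera('top')
go((.5508,-.0899,.2224),90)"
```

```text
t 37.8 pos [ 0.5515 -0.0909  0.2363] yaw 90.0 rows [ 0.001  -0.0007  0.0139] -0.0 q [-0.21  0.04  1.85  0.    1.25 -0.21] F [-0.3 -0.7 -4.5] w 0.349 60.4
```

Call:
step_arm(
  series=[0.001, -0.001, 0.005, 0, 0.001, -0.001, 0.009, 0, 0.001, -0.001, 0.0125, 0, 0.001, -0.001, 0.0125, 0, 0.001, -0.001, 0.0125, 0],
)

```text
time: 38.42
tool_pos: [0.5499, -0.0898, 0.2227]
tcp_rot: [-2.221, -2.221, -0.0]
wrist_force: [0.1, -0.3, -4.1]
width: 0.35
grip_force: 60.5
```

Call:
step_arm(
  series=[0, 0, 0.001, 0, 0, 0, 0.002, 0, 0, 0, 0.002, 0],
)

```text
time: 38.8
tool_pos: [0.55, -0.0898, 0.222]
tcp_rot: [2.221, 2.221, 0.0]
wrist_force: [-4.7, 0.1, 4.7]
width: 0.349
grip_force: 61.4
```

Call:
step_arm(
  series=[0, 0, -0.001, 0, 0, 0, -0.001, 0, 0, 0, -0.001, 0],
  gripper=0.7,
)

```text
time: 39.17
tool_pos: [0.5502, -0.0898, 0.2219]
tcp_rot: [2.221, 2.221, 0.001]
wrist_force: [0.5, -0.4, 0.2]
width: 0.7
grip_force: 0.0
```

Call:
step_arm(
  series=[0, 0, -0.03, 0, 0, 0, -0.07, 0, 0, 0, -0.1, 0, -0.04, -0.02, -0.1, 0, -0.08, -0.04, -0.1, 0, -0.12, -0.06, -0.1, 0, -0.12, -0.06, -0.1, 0],
)

```text
time: 40.05
tool_pos: [0.4888, -0.2121, 0.3218]
tcp_rot: [2.225, 2.217, -0.001]
wrist_force: [0.4, -0.1, -0.1]
width: 0.703
grip_force: 0.0
```

```bash
python3 - <<'E'
from h import *
s,t=shot("scene"),shot("top")
for z in(.12,.128): print(z,circfit([s],(.55,-.088),.118,z),circfit([t],(.55,-.088),.118,z))
a=np.array(s["image"])[160:290,150:360,::-1];b=np.array(t["image"])[190:330,300:510,::-1]
v=np.vstack([a,b]);cv2.imwrite("pics/l2.png",cv2.resize(v,None,fx=600/v.shape[0],fy=600/v.shape[0],interpolation=2))
go((.4602,-.2919,.25),135.5);go((.4602,-.2919,.120),135.5)
E
```

```text
0.12 (array([ 0.54425, -0.0876 ]), np.float64(71.89087186774769)) (array([ 0.5504, -0.0884]), np.float64(118.13086972528114))
0.128 (array([ 0.552 , -0.0872]), np.float64(75.20161439433102)) (array([ 0.5488, -0.0876]), np.float64(121.9708935031971))
t 40.15 pos [ 0.4899 -0.2099  0.3218] yaw 89.9 rows [-0.0821 -0.0297  0.0717] -0.795 q [-0.45 -0.05  1.79  0.    1.41 -0.45] F [0.1 1.2 1.1] w 0.701 0.0
t 40.15 pos [ 0.4899 -0.2099  0.3218] yaw 89.9 rows [-0.0821 -0.0297  0.2017] -0.795 q [-0.45 -0.05  1.79  0.    1.41 -0.45] F [0.1 1.2 1.1] w 0.701 0.0
```

View pics/l2.png

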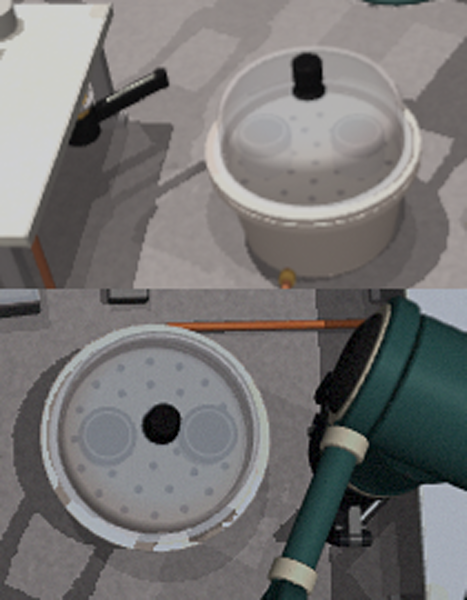

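The lid is back within about 1 mm of where it started, and the tap is still on VENT. Now I'll take the handle.

Call:
step_arm(
  series=[-0.016, -0.006, 0, -0.16, -0.032, -0.012, 0, -0.32, -0.05, -0.018, 0, -0.48, -0.066, -0.024, 0, -0.64, -0.082, -0.03, 0.02, -0.795, -0.082, -0.03, 0.06, -0.795, -0.082, -0.03, 0.1, -0.795, -0.082, -0.03, 0.1, -0.795],
  gripper=0.45,
)

```text
time: 41.15
tool_pos: [0.4583, -0.2891, 0.2178]
tcp_rot: [-1.183, -2.902, -0.003]
wrist_force: [0.1, -0.1, -0.1]
width: 0.45
grip_force: 0.0
```

```bash
python3 -c "
from h import *
go((.461,-.2915,.119),135.5)"
```

```text
t 41.15 pos [ 0.4583 -0.2891  0.2178] yaw 135.6 rows [-0.0045  0.0003  0.0988] 0.002 q [-0.61  0.03  1.9   0.    1.22 -1.41] F [ 0.1 -0.1 -0.1] w 0.45 0.0
```

Call:
step_arm(
  series=[-0.003, 0, 0.03, 0, -0.003, 0, 0.06, 0, -0.003, 0, 0.085, 0, -0.003, 0, 0.097, 0, -0.003, 0, 0.097, 0, -0.003, 0, 0.097, 0],
)

```text
time: 41.9
tool_pos: [0.4632, -0.2944, 0.1265]
tcp_rot: [1.187, 2.906, -0.001]
wrist_force: [-1.1, -0.4, -0.3]
width: 0.45
grip_force: 0.0
```

Call:
step_arm(
  series=[0, 0, 0, 0, 0, 0, 0, 0, 0, 0, 0, 0, 0, 0, 0, 0, 0, 0, 0, 0],
  gripper=0,
  newtons=30,
)

```text
time: 42.52
tool_pos: [0.4632, -0.294, 0.1261]
tcp_rot: [1.188, 2.906, 0.001]
wrist_force: [0.8, 4.2, 6.4]
width: 0.15
grip_force: 33.8
```

```bash
python3 -c "
from h import *
go((.461,-.2915,.119),135.5)
arc((.521,-.3526),0,[-6,-14,-22,-30,-38,-45])"
```

```text
t 42.52 pos [ 0.4632 -0.294   0.1261] yaw 135.5 rows [0.0033 0.0002 0.0071] 0.0 q [-0.61  0.12  1.98  0.    1.04 -1.41] F [0.8 4.2 6.4] w 0.15 33.8
[-0.001, 0.009, 0, np.float64(0.105), -0.003, 0.02, 0, np.float64(0.244), -0.006, 0.031, 0, np.float64(0.384), -0.012, 0.041, 0, np.float64(0.524), -0.018, 0.05, 0, np.float64(0.663), -0.025, 0.058, 0, np.float64(0.785)]
```

Call:
step_arm(
  series=[-0.001, 0.009, 0, 0.105, -0.003, 0.02, 0, 0.244, -0.006, 0.031, 0, 0.384, -0.012, 0.041, 0, 0.524, -0.018, 0.05, 0, 0.663, -0.025, 0.058, 0, 0.785, -0.025, 0.058, 0, 0.785],
)

```text
time: 43.4
tool_pos: [0.5213, -0.2701, 0.1261]
tcp_rot: [2.21, 2.231, 0.0]
wrist_force: [-1.8, 2.8, 7.6]
width: 0.15
grip_force: 33.9
```

```bash
python3 -c "
from h import *
go((.521,-.27,.119),90)
arc((.521,-.3526),0,[-6,-14,-22,-30,-36,-41,-45,-48])"
```

```text
t 43.4 pos [ 0.5213 -0.2701  0.1261] yaw 90.5 rows [ 0.0001 -0.0003  0.0071] 0.009 q [-0.52  0.19  1.9  -0.    1.05 -0.53] F [-1.8  2.8  7.6] w 0.15 33.9
[-0.001, 0.009, 0, np.float64(0.105), -0.003, 0.02, 0, np.float64(0.244), -0.006, 0.031, 0, np.float64(0.384), -0.012, 0.041, 0, np.float64(0.524), -0.016, 0.048, 0, np.float64(0.628), -0.021, 0.054, 0, np.float64(0.716), -0.025, 0.058, 0, np.float64(0.785), -0.028, 0.061, 0, np.float64(0.838)]
```

Call:
step_arm(
  series=[-0.001, 0.009, 0, 0.105, -0.003, 0.02, 0, 0.244, -0.006, 0.031, 0, 0.384, -0.012, 0.041, 0, 0.524, -0.016, 0.048, 0, 0.628, -0.021, 0.054, 0, 0.716, -0.024, 0.057, 0, 0.768, -0.024, 0.057, 0, 0.768],
)

```text
time: 44.4
tool_pos: [0.5786, -0.2934, 0.1261]
tcp_rot: [2.886, 1.24, 0.002]
wrist_force: [0.1, 3.4, 5.7]
width: 0.15
grip_force: 33.9
```

```bash
python3 -c "
from h import *
go((.5794,-.2942,.119),45)
print(monitor.read_state()['torque'])
arc((.521,-.3526),0,[-2,-4])"
```

```text
t 44.4 pos [ 0.5786 -0.2934  0.1261] yaw 46.5 rows [-0.0001  0.0011  0.0071] 0.027 q [-0.51  0.3   1.77  0.    1.08  0.25] F [0.1 3.4 5.7] w 0.15 33.9
[ 0.49880851  0.03630442 -0.27724115]
[-0.0, 0.003, 0, np.float64(0.035), -0.0, 0.006, 0, np.float64(0.07)]
```

Call:
step_arm(
  series=[0, 0.002, 0, 0.026, 0, 0.005, 0, 0.05, 0, 0.007, 0, 0.07, 0, 0.007, 0, 0.07],
)

```text
time: 44.9
tool_pos: [0.58, -0.2949, 0.1259]
tcp_rot: [-2.919, -1.141, 0.007]
wrist_force: [-8.9, 11.3, 15.0]
width: 0.152
grip_force: 38.8
```

```bash
python3 -c "
from h import *
go((.5794,-.2942,.119),45)"
```

```text
t 44.9 pos [ 0.58   -0.2949  0.1259] yaw 42.7 rows [ 0.     -0.0009  0.0069] -0.04 q [-0.51  0.31  1.75  0.    1.09  0.32] F [-8.9 11.3 15. ] w 0.152 38.8
```

The 14 N reaction shows it's against the PUMP stop. I'll release and back off.

Call:
step_arm(
  series=[0, 0, 0, 0, 0, 0, 0, 0, 0, 0, 0, 0],
  gripper=0.4,
)

```text
time: 45.28
tool_pos: [0.5836, -0.2956, 0.1245]
tcp_rot: [-2.924, -1.141, -0.003]
wrist_force: [3.5, 10.2, 2.8]
width: 0.398
grip_force: 0.0
```

Call:
step_arm(
  series=[0, 0, -0.04, 0, 0, 0, -0.09, 0, 0, 0, -0.14, 0, 0, 0, -0.18, 0, -0.05, 0, -0.18, 0, -0.1, 0, -0.18, 0, -0.15, 0, -0.18, 0, -0.2, 0, -0.18, 0],
)

```text
time: 46.28
tool_pos: [0.4339, -0.4349, 0.3042]
tcp_rot: [2.927, 1.14, -0.002]
wrist_force: [0.2, -0.3, 0.4]
width: 0.4
grip_force: 0.0
```

```bash
python3 - <<'E'
from h import *
s,t=shot("scene","end.png"),shot("top")
print([(atz(s,r["point"],.13),r["score"]) for r in viewer.spot_point(s,"tap_handle")[:1]],[(atz(t,r["point"],.13),r["score"]) for r in viewer.spot_point(t,"tap_handle")[:1]])
for k in("bottle","tip_box","slide_box"): print(k,[np.round(atz(p,viewer.spot_point(p,k)[0]["point"],0),3) for p in(s,t) if viewer.spot_point(p,k)])
go((.5,-.3,.3))
E
```

```text
[(array([ 0.58372262, -0.29631222,  0.13      ]), 0.94)] [(array([ 0.58531393, -0.29076615,  0.13      ]), 0.65)]
bottle [array([0.638, 0.359, 0.   ]), array([0.634, 0.354, 0.   ])]
tip_box [array([0.77 , 0.075, 0.   ]), array([0.763, 0.079, 0.   ])]
slide_box [array([ 0.765, -0.069,  0.   ]), array([ 0.762, -0.081,  0.   ])]
t 47.08 pos [ 0.4358 -0.4333  0.3048] yaw 42.6 rows [ 0.1375 -0.0547  0.0048] 0 q [-0.82  0.11  1.65 -0.    1.38  0.  ] F [-0.3  0.5 -0.3] w 0.395 0.0
```

View pics/end.png

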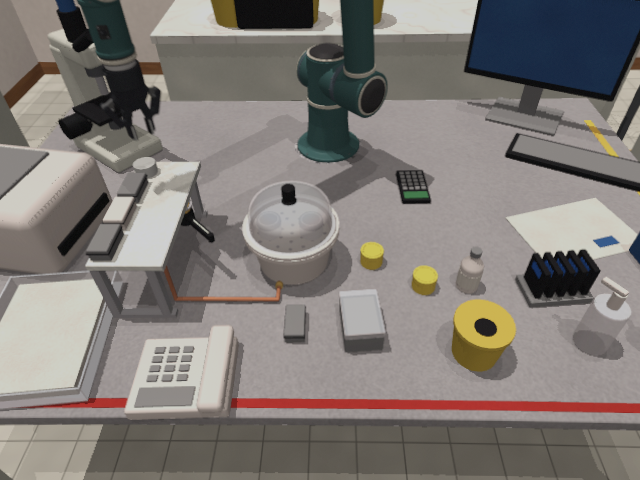

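The lid is on at (290,228) with the tins inside, the handle points to PUMP at (213,240), the bystanders are unmoved and the arm is clear.

```bash
python3 -c "
from h import *
print(job.finish_job())"
```

```text
the job is handed in; nothing more can be done
None
```

The job is handed in: both tins on the bench stand upright in the desiccator, the lid is back on its flange, and the tap was turned to VENT first and back to PUMP last; everything else was left in place.

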